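# Uncouple the blow nozzle and park it

## Task

Take the orange blow nozzle out of the air coupling: push the sprung blue collar down until you feel its stop, never with more than 30 N, draw the nozzle up out of the coupling (never wrench it while it is locked) and let the collar snap back up. Then lower the nozzle (do not drop it) upright and fully home into the empty hole of the grey nozzle rack and let go; leave the other things as they are.

Things in the scene. Friction and masses are not known exactly. Their poses are not given: they have to be found in the camera images.
- outlet: Air outlet, fixed to the bench: aluminium block 100 x 90 x 46 mm (x, y, z) with an upright quick coupling in its middle. Origin: centre of the block's underside, on the bench; z up. The coupling's axis is the vertical through the origin. Its bore is 18.2 mm wide, floor 57 mm above the origin.
- sleeve (a joint): Sprung sleeve of the coupling, m: 0 = forward (up, locked), grows as it is pushed down 10 mm to its stop. Its top is a blue collar, a flat ring 54 mm across with a 22 mm hole round the nozzle. Spring: 3 N at first, 6 N at the stop, never stays down. At 0 the collar's top lies 111 mm above the outlet's origin, give or take 6 mm: it is screwed on to varying depth; no reading tells it, feel for it.
- coupling_rim (a point): Centre of the bore's rim, inside the sleeve, 88 mm above the outlet's origin. Four pawls in the bore go with the sleeve: they free the nozzle over 6 mm down and lock again if it comes up with the nozzle still down. Grip the nozzle just above the collar, fingertips still pressing it, and lift: both rise, past the lock; drag until the foot is out. At the stop the collar yields 2 mm more, 9 to 24 N.
- nozzle: Blow nozzle with plug foot, about 100 g, 98 mm tall, round. Origin: centre of its underside; z along its axis to the brass tip. From the underside: steel foot 16 mm thick to 18 mm (end chamfered to 11 mm), step 17 mm thick to 24 mm, groove 12 mm thick to 30 mm, orange shank 17 mm thick to 80 mm (grip here), brass cone to 98 mm. At first it stands in the coupling, underside on the bore's floor.
- rack: Grey nozzle rack, fixed to the bench: block 70 x 160 x 38 mm (x, y, z), two round holes 19.5 mm wide and 28 mm deep, on its y axis 40 mm either side of the middle. Origin: centre of its underside; z up. The hole at y = +40 mm is empty, the one at y = -40 mm holds the spare nozzle.
- rack_hole0 (a point): Centre of the mouth of the rack's empty hole, at the rack's top face (38 mm above the bench); the hole's floor is 28 mm lower.
- spare: Spare nozzle, same shape but black with a steel tip, standing in the rack's other hole. Bystander.
- gluestick: Glue stick, upright, 30 mm thick, 100 mm tall, origin under it. Bystander.
- brush: Small hand brush lying flat. Bystander.
- driver: Green screwdriver lying flat. Bystander.
- jar: Clear jar, 60 mm thick, 70 mm tall, origin under it. Bystander.
- hook_a: Printed black hook, 12 mm thick, about 85 mm long, lying flat. Bystander.
- hook_b: Another printed black hook, the same. Bystander.

How it is judged:
By the outcome, as a careful person would: the job done as asked, in the order asked, and still so for the second after the job is handed in, with the robot touching nothing.
It also fails if it takes over 54 s, if anything falls off the work surface, if the arm or the gripper's body presses on something with over 40 N, if the wrist force passes 120 N, or if a joint passes its speed limit or range.

## Robot

A 6-joint arm with a two-finger parallel gripper is mounted at the origin on the work surface. World frame = base frame: x ahead of the robot, y to its left, z up, the work surface at z = 0. Lengths are in m, angles in degrees, forces in N, time in s.
With the tool pointing down it reaches from about 0.35 to 0.975 m from the base axis. Payload 7.1 kg.
Tool frame: the origin (TCP) lies at the very end of the fingers, on their centre line; the grasp point (between the pads) lies robot.tcp_to_grasp behind it (robot.tcp_to_grasp is the distance from the TCP to the grasp point, in m); z points along the fingers, x is the direction in which the jaws open and shut, and the axes are right-handed (so a half turn about z gives the same grasp; the last joint's range is limited). The gripper opens to 88 mm and grips with 3 to 60 N. Pads are 20 mm wide; open, the fingers measure 115 mm over their backs; the gripper's body (75 mm by 178 mm) begins 61 mm behind the grasp point.
Start: joints at [-77.006, 24.242, 93.386, -0, 62.372, -1.089], TCP at [0.152, -0.606, 0.223] pointing down, gripper open.
Joint ranges: [-172.04, 172.04], [-51.8, 120.97], [4.93, 147.93], [-75.15, 255.16], [6.16, 154.13], [-145.62, 145.62]. Speed limits (degrees/s): [136.94, 136.94, 172.46, 180, 180, 180].

## Interface

Orientations are given as [roll, pitch, yaw] about the fixed x, y, z axes, in that order (R = Rz(yaw) Ry(pitch) Rx(roll)).
In Python, from plant import robot gives the robot as it stands.
- The arm moves only by the tool play_rows, never from a script. Its argument "moves" is a list of rows, each a list of 7 numbers: the shift along the world's x, y, z in mm, then the turn, a rotation vector about the world's x, y, z in rad, then the opening, from 0 (shut) to 1 (fully open). In form: [[x, y, z, rx, ry, rz, grip], ...]. A call has 1 to 8 rows; each row shifts and turns the pose as measured when the row begins; what a row does not reach is not made up. A row lasts 1/10 s, in which the tool goes at most 50 mm and 8.59 degrees, less where a joint would pass 70% of its speed; a pose out of reach is approached as far as the arm can. A call with a gripper value outside its range is refused whole. The fingers move at their own pace and stop on an object; "squeeze" is the grip in N (left out, the last holds). Time passes only in rows, so rows that do not move let the fingers close. It gives the time, the measured TCP pose, the force and the opening at its end, in the units of the state.
- robot.sense(): the state, without advancing time (a new reading comes with each control period).
- robot.grab_frame(name): name is "scene" or "top"; returns the picture (384x512x3 uint8, blue, green, red); there is no depth.
- robot.calibration(name): a dict with "fx", "fy", "cx", "cy" (pixels), "cam_to_world" (4x4, takes a point from camera to world coordinates). Camera axes: x right, y up, looking along -z (the intrinsics and any distortion apply to the point x, -y, -z); pixel columns grow to the right and rows downward; lengths in m; the calibration is good to about 2 mm. A picture is of the moment at which its call begins. calibration takes no time and is no camera call.
- robot.job_done(): hands the job in, once; it reports no verdict.
The state is a dict: "time": time; "q": joint angles; "qvel": joint speeds; "tau": joint torques, N m; "position": TCP position; "orientation": TCP orientation; "ft_force": force on the tool from outside, world axes, zero at the start; "moment": the same for the moment, N m; "width": finger opening in m.
Only numpy, scipy, OpenCV 4.12 (cv2) and the standard library are available. Lean on these libraries where they do the work, as an engineer would, in place of code of your own. Each camera call takes 0.05 s, during which the arm holds its last target.

## Working session

There is one attempt and no reset: what is moved stays moved. The work goes in short steps, Python scripts to look and compute and a tool call to move; the robot and the scene stay as the last step left them, time stands still between calls to the robot, and variables do not carry over. Pictures are saved under pics/ and viewed, and the job is handed in when it is done.

Besides the shell and the picture viewer there is one more tool, called after ">>>" by a JSON object that holds its "name" and its "arguments", one argument or row to a line. play_rows: Moves the arm, as the interface text tells. Its arguments: {"type":"object","properties":{"moves":{"type":"array","items":{"type":"array","items":{"type":"number"}}},"squeeze":{"type":"number"}},"required":["moves"]}

```bash
ls; mkdir -p pics; python3 - <<'E'
from plant import robot
import cv2,numpy as np
print(robot.sense()); print(robot.tcp_to_grasp)
for n in("scene","top"):
    cv2.imwrite(f"pics/{n}0.png",robot.grab_frame(n)); print(n,robot.calibration(n))
E
```

```text
pics
{'time': 0.0, 'q': array([-7.70040514e+01,  2.42830787e+01,  9.34309132e+01, -1.29048205e-03,
        6.23726721e+01, -1.08658570e+00]), 'qvel': array([-0.05061536, -0.05839443,  0.01337687, -0.07080287, -0.04766658,
        0.01477046]), 'tau': array([-2.88302626e-04, -5.44620895e+01, -2.73666501e+01,  6.44593081e-02,
        2.26611266e-02, -1.32556361e-04]), 'position': array([ 0.15199077, -0.60566768,  0.22192   ]), 'orientation': array([-1.79999499e+02,  8.66700597e-02, -7.59168661e+01]), 'ft_force': array([-0.97100836, -0.32660047, -0.34393475]), 'moment': array([-0.00295559, -0.01942386, -0.00038241]), 'width': 0.08758008595243125}
0.0187
scene {'fx': 449.06363499401436, 'fy': 449.06363499401436, 'cx': 261.17757970881286, 'cy': 190.68960175497423, 'cam_to_world': array([[ 0.58921056, -0.56133855,  0.58114538,  1.22491829],
       [ 0.8078145 ,  0.42380295, -0.40966669, -0.44482489],
       [-0.01632942,  0.7108376 ,  0.70316659,  0.86677967],
       [ 0.        ,  0.        ,  0.        ,  1.        ]])}
top {'fx': 383.4215814737183, 'fy': 383.4215814737183, 'cx': 256.62729395337936, 'cy': 190.66671411324415, 'cam_to_world': array([[-0.00705543,  0.99348686, -0.11372808,  0.43371947],
       [-0.99971166, -0.0096183 , -0.02200209,  0.00188751],
       [-0.02295266,  0.11354005,  0.99326826,  1.23535346],
       [ 0.        ,  0.        ,  0.        ,  1.        ]])}
```

View pics/scene0.png

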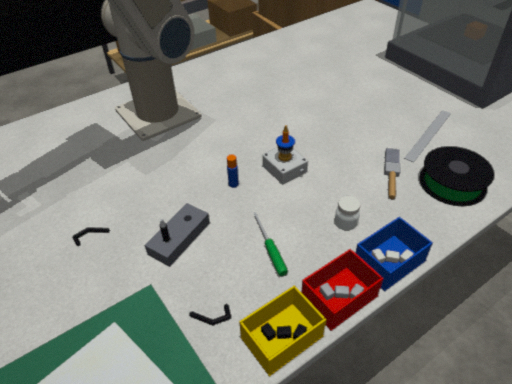

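View pics/top0.png

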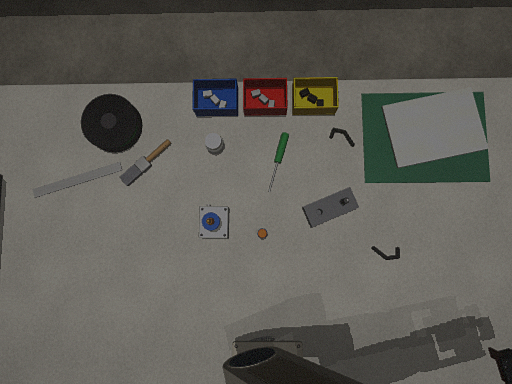

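The scene view shows the coupling with the blue collar at about (285,143), its block at (286,163), and the rack at (178,234) with the empty hole at (188,218). In the top view the collar is at (210,222), the rack at (330,207), the empty hole at (320,211) and the spare at (345,202). Next I'll measure them precisely.

```bash
cat > h.py <<'E'
import numpy as np,cv2
from plant import robot
C={n:robot.calibration(n) for n in("scene","top")}
def ray(n,u,v):
    c=C[n];M=c["cam_to_world"];d=M[:3,:3]@np.array([(u-c["cx"])/c["fx"],-(v-c["cy"])/c["fy"],-1]);return M[:3,3],d/np.linalg.norm(d)
def onz(n,u,v,z):
    o,d=ray(n,u,v);return o+d*(z-o[2])/d[2]
def proj(n,p):
    c=C[n];M=c["cam_to_world"];q=M[:3,:3].T@(np.array(p)-M[:3,3]);return c["cx"]+c["fx"]*q[0]/-q[2],c["cy"]-c["fy"]*q[1]/-q[2]
def tri(a,b):
    (o,d),(p,e)=ray("scene",*a),ray("top",*b)
    s=np.linalg.lstsq(np.c_[d,-e],p-o,rcond=None)[0];x,y=o+s[0]*d,p+s[1]*e;return (x+y)/2,np.linalg.norm(x-y)
E
python3 - <<'E'
from h import *
s=cv2.imread("pics/scene0.png");t=cv2.imread("pics/top0.png")
def crop(i,x,y,w,h,k):return cv2.resize(i[y:y+h,x:x+w],None,fx=k,fy=k,interpolation=cv2.INTER_CUBIC)
cv2.imwrite("pics/c1.png",np.hstack([crop(s,255,120,60,70,6),crop(t,190,195,60,70,6)]))
cv2.imwrite("pics/c2.png",np.hstack([crop(s,140,195,75,75,5),crop(t,295,175,75,75,5)]))
for n,i,(x,y,w,h) in(("scene",s,(255,115,65,75)),("top",t,(190,195,50,50))):
    hsv=cv2.cvtColor(i,cv2.COLOR_BGR2HSV)
    m=cv2.inRange(hsv,(100,120,60),(130,255,255));r=np.zeros_like(m);r[y:y+h,x:x+w]=m[y:y+h,x:x+w]
    k=max(cv2.findContours(r,cv2.RETR_EXTERNAL,cv2.CHAIN_APPROX_NONE)[0],key=cv2.contourArea)
    print(n,cv2.boundingRect(k),cv2.fitEllipse(cv2.convexHull(k)))
    hi=cv2.inRange(hsv,(5,120,60),(25,255,255));r=np.zeros_like(m);r[y:y+h,x:x+w]=hi[y:y+h,x:x+w]
    k=max(cv2.findContours(r,cv2.RETR_EXTERNAL,cv2.CHAIN_APPROX_NONE)[0],key=cv2.contourArea)
    print(" or",cv2.boundingRect(k),k[:,0].mean(0))
    # rack
    
E
```

```text
scene (276, 136, 19, 12) ((285.0, 141.19850158691406), (12.771787643432617, 18.21385955810547), 90.0)
 or (279, 153, 12, 8) [284.35483871 156.41935484]
top (202, 213, 18, 17) ((210.42868041992188, 221.21507263183594), (17.02855110168457, 17.34600067138672), 73.2789535522461)
 or (207, 218, 5, 7) [209.5    220.9375]
```

View pics/c1.png

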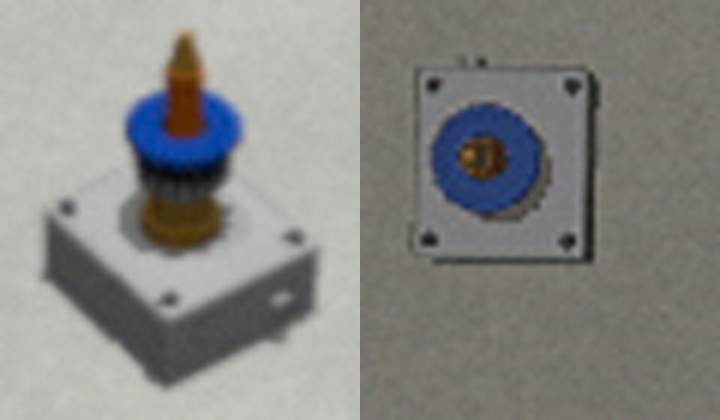

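View pics/c2.png

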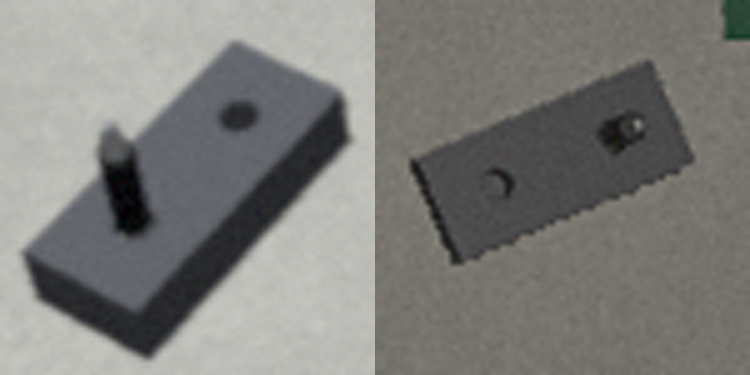

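```bash
python3 - <<'E'
from h import *
print("screw top",onz("top",212.97,221.75,.046),"scene",onz("scene",284.6,156.6,.046))
print("collar top",onz("top",210.43,221.2,.111),"scene",onz("scene",285.1,141,.111), tri((285.1,141),(210.43,221.2)))
print("tip tri", tri((255+184/6-.42,120+34/6),(190+110/6-.42,195+157/6-.42)))
print("hole scene",onz("scene",187.2,217.8,.038),"top",onz("top",319,211.4,.038))
s=cv2.imread("pics/scene0.png");t=cv2.imread("pics/top0.png")
# rack top corners by hand
tc=[(415,160),(648,62),(693,158),(460,263)]
sc=[(237,42),(342,97),(143,312),(25,252)]
P=[onz("top",295+(x-375)/5-.4,175+y/5-.4,.038) for x,y in tc];print(np.round(P,4),np.mean(P,0))
Q=[onz("scene",140+x/5-.4,195+y/5-.4,.038) for x,y in sc];print(np.round(Q,4),np.mean(Q,0))
sp=onz("scene",140+132/5-.4,195+228/5-.4,.038);print("spare base scene",sp, "sparetip",tri((140+113/5-.4,195+128/5-.4),(295+(640-375)/5-.4,175+126/5-.4)))
# gluestick
print("glue",onz("top",262,233.5,.1))
E
```

```text
screw top [0.47415279 0.16438959 0.046     ] scene [0.47614747 0.16625279 0.046     ]
collar top [0.47361072 0.16299108 0.111     ] scene [0.48546693 0.15894072 0.111     ] (array([0.47479188, 0.16574615, 0.10070783]), np.float64(0.0030073165627037303))
tip tri (array([0.47424519, 0.16544255, 0.15199548]), np.float64(0.002770875633631376))
hole scene [ 0.5065867  -0.16498939  0.038     ] top [ 0.50397277 -0.16534214  0.038     ]
[[ 0.5194 -0.1147  0.038 ]
 [ 0.5796 -0.2615  0.038 ]
 [ 0.5191 -0.2873  0.038 ]
 [ 0.4552 -0.1412  0.038 ]] [ 0.51831209 -0.20117591  0.038     ]
[[ 0.4616 -0.1402  0.038 ]
 [ 0.5268 -0.117   0.038 ]
 [ 0.5861 -0.2596  0.038 ]
 [ 0.5215 -0.2878  0.038 ]] [ 0.52399674 -0.201152    0.038     ]
spare base scene [ 0.53880623 -0.24060351  0.038     ] sparetip (array([ 0.53460583, -0.23867456,  0.10414189]), np.float64(0.004927102513446309))
glue [0.4367021  0.01211882 0.1       ]
```

>>> {"name": "play_rows", "arguments": {
  "moves": [
    [30,40,0,0,0,-0.123,0.32],
    [30,40,0,0,0,-0.123,0.32],
    [30,40,0,0,0,0,0.32],
    [30,40,0,0,0,0,0.32],
    [30,40,0,0,0,0,0.32],
    [30,40,0,0,0,0,0.32],
    [25,40,0,0,0,0,0.32],
    [20,45,0,0,0,0,0.32]
  ]
}}

```text
time: 0.9
position: [0.3755, -0.2785, 0.2197]
orientation: [180.0, 0.1, -91.2]
ft_force: [0.8, -0.5, -0.7]
width: 0.0293
```

>>> {"name": "play_rows", "arguments": {
  "moves": [
    [12,48,0,0,0,0,0.32],
    [12,48,0,0,0,0,0.32],
    [12,48,0,0,0,0,0.32],
    [12,48,0,0,0,0,0.32],
    [12,48,0,0,0,0,0.32],
    [12,48,0,0,0,0,0.32],
    [12,48,0,0,0,0,0.32],
    [12,48,0,0,0,0,0.32]
  ]
}}

```text
time: 1.7
position: [0.4697, 0.1105, 0.2195]
orientation: [-180.0, 0.1, -91.2]
ft_force: [1.0, -0.9, 0.1]
width: 0.0283
```

>>> {"name": "play_rows", "arguments": {
  "moves": [
    [4,40,-10,0,0,0.02,0.32],
    [2,15,-10,0,0,0,0.32],
    [0,0,-15,0,0,0,0.32],
    [0,0,0,0,0,0,0.32]
  ]
}}

```text
time: 2.1
position: [0.4764, 0.1747, 0.1832]
orientation: [-179.9, 0.1, -89.5]
ft_force: [-0.8, -0.8, -0.1]
width: 0.028
```

```bash
cat > look.py <<'E'
import sys
from h import *
k,cs,ct=sys.argv[1],eval(sys.argv[2]),eval(sys.argv[3])
o=[]
for n,(x,y) in(("scene",cs),("top",ct)):
    i=robot.grab_frame(n);cv2.imwrite(f"pics/{n}_{k}.png",i)
    o.append(cv2.resize(i[y:y+100,x:x+78],None,fx=5,fy=5,interpolation=cv2.INTER_CUBIC))
cv2.imwrite(f"pics/z_{k}.png",np.hstack(o))
s=robot.sense();print(s["position"],s["orientation"],s["ft_force"],s["width"])
print([proj(n,s["position"]) for n in("scene","top")])
E
python3 look.py a "(245,80)" "(170,170)"
```

```text
[0.47769221 0.1743547  0.18486566] [-179.74891123    0.18078098  -89.58849607] [ 0.09791785 -0.10011222  0.13514299] 0.02788191904061269
[(np.float64(288.50599183050656), np.float64(114.86107049288589)), (np.float64(202.4721647302581), np.float64(218.8144486790955))]
```

View pics/z_a.png

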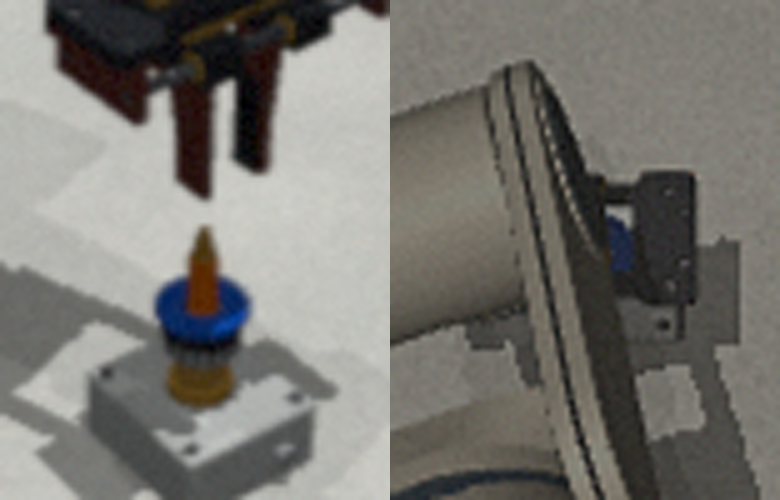

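The scene view shows the fingers, with tips near (203,192) and (255,170) in the crop, above and to the right of the nozzle tip at (204,230). The TCP is about 9 mm too far in y. The top view is covered by the arm.

>>> {"name": "play_rows", "arguments": {
  "moves": [
    [-1.5,-9,0,0,0,-0.007,0.32],
    [0,0,0,0,0,0,0.32],
    [0,0,0,0,0,0,0.32]
  ]
}}

```text
time: 2.5
position: [0.4769, 0.1632, 0.1866]
orientation: [-179.6, 0.2, -90.2]
ft_force: [1.3, -0.1, 1.1]
width: 0.0281
```

```bash
python3 look.py b "(245,80)" "(170,170)"; python3 -c "
from h import *
for p in [(.475,.165,.155),(.475,.165,.137),(.475,.165,.1)]:print(proj('scene',p))
for i in range(5): print(robot.sense()['position'])"
```

```text
[0.47686209 0.16348777 0.18652912] [-179.62866198    0.20709715  -90.14028643] [-0.18232868 -0.58570505 -0.15336448] 0.028177400655645793
[(np.float64(285.03562066598425), np.float64(115.66828170341955)), (np.float64(206.32417321520327), np.float64(219.06165097386315))]
(np.float64(284.79749157505444), np.float64(125.02485140247248))
(np.float64(284.6582147385504), np.float64(130.51113752295828))
(np.float64(284.38096329187977), np.float64(141.43241346469887))
[0.47686209 0.16348777 0.18652912]
[0.47686209 0.16348777 0.18652912]
[0.47686209 0.16348777 0.18652912]
[0.47686209 0.16348777 0.18652912]
[0.47686209 0.16348777 0.18652912]
```

View pics/z_b.png

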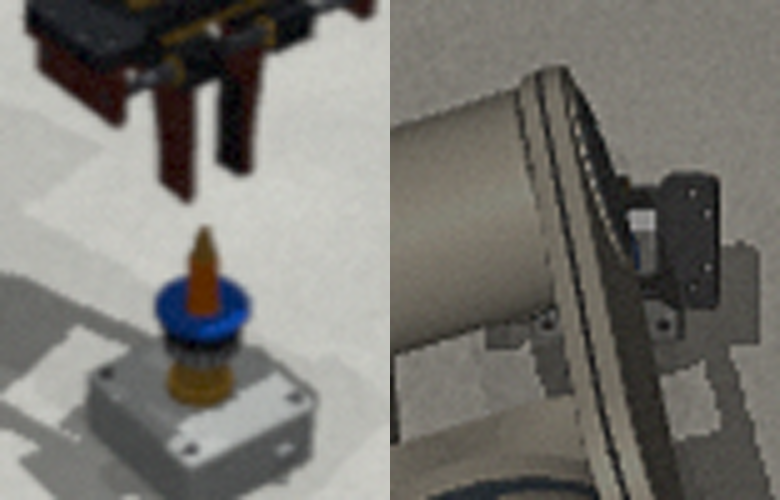

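The scene crop shows the finger-tip midpoint at about (205,180), right over the nozzle tip at (204,230). I'm descending.

>>> {"name": "play_rows", "arguments": {
  "moves": [
    [-0.5,1.5,-15,-0.006,0.003,0,0.32],
    [0,0,-15,0,0,0,0.32],
    [0,0,-15,0,0,0,0.32],
    [0,0,-8,0,0,0,0.32],
    [0,0,0,0,0,0,0.32]
  ]
}}

```text
time: 3.1
position: [0.4762, 0.165, 0.1296]
orientation: [-179.8, -0.2, -90.2]
ft_force: [0.1, -0.1, 0.3]
width: 0.0285
```

>>> {"name": "play_rows", "arguments": {
  "moves": [
    [0,0,-4,0,0,0,0.32],
    [0,0,-4,0,0,0,0.32],
    [0,0,0,0,0,0,0.32]
  ]
}}

```text
time: 3.4
position: [0.4765, 0.1653, 0.1211]
orientation: [-179.8, -0.2, -90.2]
ft_force: [-0.5, -0.9, -0.2]
width: 0.028
```

```bash
python3 look.py c "(245,80)" "(170,170)"
```

```text
[0.47678269 0.16530846 0.12154723] [-1.79720855e+02 -1.70172762e-01 -9.01786807e+01] [-0.32834882  0.00136094  0.33783642] 0.028007607794013217
[(np.float64(285.04135424030875), np.float64(135.4108458309857)), (np.float64(209.12516472577786), np.float64(219.98759528010152))]
```

View pics/z_c.png

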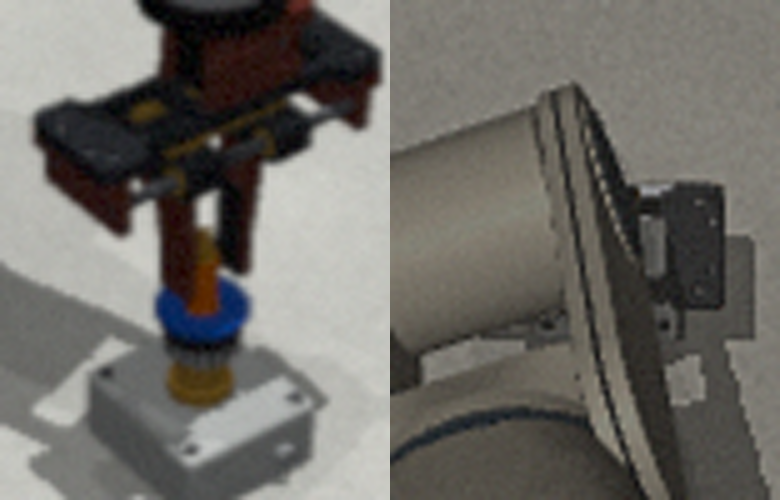

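The fingers straddle the orange shank evenly, with tips just above the collar's disc at about (203,310) in the crop. Now I'll feel downwards for the collar.

>>> {"name": "play_rows", "arguments": {
  "moves": [
    [0,0,-2,0,0,0,0.32],
    [0,0,-2,0,0,0,0.32]
  ]
}}

```text
time: 3.7
position: [0.4774, 0.1655, 0.1182]
orientation: [-179.6, -0.1, -90.2]
ft_force: [-1.0, -1.0, -0.1]
width: 0.028
```

>>> {"name": "play_rows", "arguments": {
  "moves": [
    [0,0,-1.5,0,0,0,0.32],
    [0,0,-1.5,0,0,0,0.32]
  ]
}}

```text
time: 3.9
position: [0.4776, 0.1655, 0.1152]
orientation: [-179.6, -0.1, -90.2]
ft_force: [-0.3, -0.6, 0.4]
width: 0.028
```

>>> {"name": "play_rows", "arguments": {
  "moves": [
    [0,0,-1.5,0,0,0,0.32],
    [0,0,-1.5,0,0,0,0.32]
  ]
}}

```text
time: 4.1
position: [0.4776, 0.1655, 0.1119]
orientation: [-179.6, -0.1, -90.2]
ft_force: [-0.3, 0.3, -0.4]
width: 0.0285
```

>>> {"name": "play_rows", "arguments": {
  "moves": [
    [0,0,-1.5,0,0,0,0.32],
    [0,0,-1.5,0,0,0,0.32]
  ]
}}

```text
time: 4.3
position: [0.4776, 0.1655, 0.1086]
orientation: [-179.6, -0.1, -90.2]
ft_force: [0.4, -0.0, 0.2]
width: 0.0284
```

>>> {"name": "play_rows", "arguments": {
  "moves": [
    [-1.5,0,-1.5,-0.003,0,0,0.32],
    [0,0,-1.5,0,0,0,0.32]
  ]
}}

```text
time: 4.5
position: [0.4759, 0.1655, 0.1054]
orientation: [-179.6, -0.3, -90.2]
ft_force: [-1.7, -0.1, 3.1]
width: 0.0281
```

>>> {"name": "play_rows", "arguments": {
  "moves": [
    [0,0,-1.5,0,0,0,0.32],
    [0,0,-1,0,0,0,0.32]
  ]
}}

```text
time: 4.7
position: [0.4759, 0.1656, 0.103]
orientation: [-179.6, -0.3, -90.2]
ft_force: [-0.9, -0.0, 4.2]
width: 0.0281
```

>>> {"name": "play_rows", "arguments": {
  "moves": [
    [0,0,-1,0,0,0,0.32],
    [0,0,-1,0,0,0,0.32]
  ]
}}

```text
time: 4.9
position: [0.4759, 0.1656, 0.1012]
orientation: [-179.6, -0.3, -90.2]
ft_force: [-2.1, -0.7, 5.5]
width: 0.0278
```

>>> {"name": "play_rows", "arguments": {
  "moves": [
    [0,0,-1,0,0,0,0.32],
    [0,0,-1,0,0,0,0.32]
  ]
}}

```text
time: 5.1
position: [0.4759, 0.1656, 0.0993]
orientation: [-179.6, -0.3, -90.2]
ft_force: [-1.0, -0.6, 4.6]
width: 0.0281
```

>>> {"name": "play_rows", "arguments": {
  "moves": [
    [0,0,-1,0,0,0,0.32],
    [0,0,0,0,0,0,0.32]
  ]
}}

```text
time: 5.3
position: [0.476, 0.1656, 0.0983]
orientation: [-179.6, -0.3, -90.2]
ft_force: [-1.4, -1.1, 4.9]
width: 0.0279
```

>>> {"name": "play_rows", "arguments": {
  "moves": [
    [0,0,-1,0,0,0,0.32],
    [0,0,0,0,0,0,0.32]
  ]
}}

```text
time: 5.5
position: [0.4759, 0.1656, 0.0974]
orientation: [-179.6, -0.3, -90.2]
ft_force: [-2.4, -1.1, 5.7]
width: 0.0279
```

>>> {"name": "play_rows", "arguments": {
  "moves": [
    [0,0,-1,0,0,0,0.32],
    [0,0,0,0,0,0,0.32]
  ]
}}

```text
time: 5.7
position: [0.476, 0.1656, 0.0966]
orientation: [-179.6, -0.3, -90.2]
ft_force: [-2.0, -0.6, 5.7]
width: 0.0283
```

>>> {"name": "play_rows", "arguments": {
  "moves": [
    [0,0,-0.7,0,0,0,0.32],
    [0,0,0,0,0,0,0.32]
  ]
}}

```text
time: 5.9
position: [0.476, 0.1656, 0.0961]
orientation: [-179.6, -0.3, -90.2]
ft_force: [-2.1, -0.5, 5.9]
width: 0.0283
```

>>> {"name": "play_rows", "arguments": {
  "moves": [
    [0,0,-0.7,0,0,0,0.32],
    [0,0,0,0,0,0,0.32]
  ]
}}

```text
time: 6.1
position: [0.476, 0.1656, 0.0958]
orientation: [-179.6, -0.3, -90.2]
ft_force: [-2.3, -0.2, 6.1]
width: 0.0279
```

>>> {"name": "play_rows", "arguments": {
  "moves": [
    [0,0,-0.7,0,0,0,0.32],
    [0,0,0,0,0,0,0.32]
  ]
}}

```text
time: 6.3
position: [0.476, 0.1656, 0.0958]
orientation: [-179.6, -0.3, -90.2]
ft_force: [-1.6, -0.7, 6.9]
width: 0.0281
```

>>> {"name": "play_rows", "arguments": {
  "moves": [
    [0,0,-1.5,0,0,0,0.32],
    [0,0,-0.5,0,0,0,0.32]
  ]
}}

```text
time: 6.5
position: [0.4761, 0.1656, 0.095]
orientation: [-179.6, -0.3, -90.2]
ft_force: [-3.9, -2.3, 14.0]
width: 0.0281
```

>>> {"name": "play_rows", "arguments": {
  "moves": [
    [0,0,-1.5,0,0,0,0.32],
    [0,0,-1,0,0,0,0.32]
  ]
}}

```text
time: 6.7
position: [0.4762, 0.1656, 0.0943]
orientation: [-179.6, -0.3, -90.2]
ft_force: [-5.8, -1.8, 20.0]
width: 0.0279
```

The stop is felt: force jumped from 6 N to 14–20 N at TCP z ≈ 0.095. Now I'll grip while still pressing.

>>> {"name": "play_rows", "arguments": {
  "moves": [
    [0,0,-0.6,0,0,0,0.1],
    [0,0,-0.6,0,0,0,0.1],
    [0,0,-0.6,0,0,0,0.1]
  ],
  "squeeze": 8
}}

```text
time: 7.0
position: [0.4771, 0.1671, 0.0955]
orientation: [-179.4, -0.1, -90.3]
ft_force: [-3.2, -3.8, 11.3]
width: 0.0201
```

>>> {"name": "play_rows", "arguments": {
  "moves": [
    [0,0,-0.6,0,0,0,0.1],
    [0,0,-0.6,0,0,0,0.1]
  ]
}}

```text
time: 7.2
position: [0.4771, 0.167, 0.0955]
orientation: [-179.4, -0.1, -90.2]
ft_force: [-3.1, -2.8, 12.3]
width: 0.0202
```

>>> {"name": "play_rows", "arguments": {
  "moves": [
    [0,0,-0.4,0,0,0,0],
    [0,0,-0.4,0,0,0,0],
    [0,0,-0.4,0,0,0,0]
  ],
  "squeeze": 20
}}

```text
time: 7.5
position: [0.4773, 0.1654, 0.0954]
orientation: [-179.4, -0.3, -90.2]
ft_force: [-1.8, -1.3, 7.9]
width: 0.017
```

The grip is on the 17 mm shank with low lateral force. Now lifting.

>>> {"name": "play_rows", "arguments": {
  "moves": [
    [0,0,-0.4,0,0,0,0],
    [0,0,2,0,0,0,0],
    [0,0,2,0,0,0,0]
  ],
  "squeeze": 35
}}

```text
time: 7.8
position: [0.4771, 0.1645, 0.0992]
orientation: [-179.4, -0.3, -90.2]
ft_force: [-0.3, -0.1, 2.0]
width: 0.016
```

>>> {"name": "play_rows", "arguments": {
  "moves": [
    [0,0,3,0,0,0,0],
    [0,0,3,0,0,0,0]
  ]
}}

```text
time: 8.0
position: [0.4769, 0.1644, 0.1046]
orientation: [-179.4, -0.4, -90.2]
ft_force: [2.6, 0.2, -5.4]
width: 0.0164
```

>>> {"name": "play_rows", "arguments": {
  "moves": [
    [0,0,3,0,0,0,0],
    [0,0,3,0,0,0,0]
  ]
}}

```text
time: 8.2
position: [0.4769, 0.1645, 0.1103]
orientation: [-179.4, -0.4, -90.2]
ft_force: [2.1, -0.6, -6.5]
width: 0.0161
```

>>> {"name": "play_rows", "arguments": {
  "moves": [
    [0,0,4,0,0,0,0],
    [0,0,4,0,0,0,0]
  ]
}}

```text
time: 8.4
position: [0.477, 0.1646, 0.1186]
orientation: [-179.4, -0.4, -90.2]
ft_force: [1.3, -0.1, -5.3]
width: 0.0166
```

>>> {"name": "play_rows", "arguments": {
  "moves": [
    [0,0,5,0,0,0,0],
    [0,0,5,0,0,0,0]
  ]
}}

```text
time: 8.6
position: [0.4768, 0.1646, 0.1299]
orientation: [-179.5, -0.4, -90.2]
ft_force: [0.3, -0.3, -1.2]
width: 0.0164
```

>>> {"name": "play_rows", "arguments": {
  "moves": [
    [0,0,12,0,0,0,0],
    [0,0,15,0,0,0,0],
    [0,0,20,0,0,0,0],
    [0,0,20,0,0,0,0],
    [0,0,0,0,0,0,0]
  ]
}}

```text
time: 9.1
position: [0.4764, 0.1648, 0.2039]
orientation: [-179.4, -0.3, -90.2]
ft_force: [-0.5, 0.1, -0.6]
width: 0.0167
```

```bash
python3 look.py d "(245,80)" "(170,170)"
```

```text
[0.47501857 0.16431208 0.20139598] [-179.59124288   -0.37408098  -90.18316335] [ 0.59540116  0.37311872 -1.63905376] 0.01655384989421768
[(np.float64(284.96453306136516), np.float64(110.42573466121704)), (np.float64(205.17059247270004), np.float64(219.52801206777312))]
```

View pics/z_d.png

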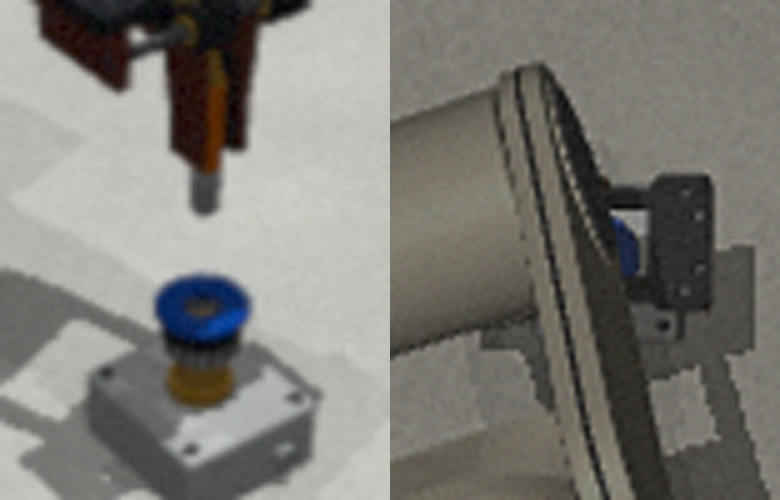

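The nozzle is out, with its steel foot at (205,195) in the crop. The collar at (203,310) is back up in its original position. Transferring to the rack, using the displacement measured in both views (+30, −330 mm).

>>> {"name": "play_rows", "arguments": {
  "moves": [
    [4,-25,0,0,0,0,0],
    [4,-42,0,0,0,0,0],
    [4,-42,0,0,0,0,0],
    [4,-42,0,0,0,0,0],
    [4,-42,0,0,0,0,0],
    [4,-42,0,0,0,0,0],
    [4,-42,0,0,0,0,0],
    [2,-25,0,0,0,0,0]
  ]
}}

```text
time: 10.0
position: [0.4988, -0.1451, 0.1931]
orientation: [179.7, -0.3, -89.7]
ft_force: [-0.2, 0.4, -0.8]
width: 0.0164
```

>>> {"name": "play_rows", "arguments": {
  "moves": [
    [0,0,0,0,0,0,0],
    [0,0,0,0,0,0,0]
  ]
}}

```text
time: 10.2
position: [0.4973, -0.1476, 0.1908]
orientation: [179.4, -0.2, -90.0]
ft_force: [0.4, -0.6, -1.7]
width: 0.0166
```

>>> {"name": "play_rows", "arguments": {
  "moves": [
    [9.5,-18,-25,0,-0.018,0,0],
    [0,0,-20,0,0,0,0],
    [0,0,-10,0,0,0,0],
    [0,0,0,0,0,0,0]
  ]
}}

```text
time: 10.6
position: [0.506, -0.1613, 0.1328]
orientation: [-179.6, -0.1, -89.8]
ft_force: [-0.7, -0.0, -1.2]
width: 0.0165
```

```bash
python3 look.py e "(150,150)" "(280,160)"
```

```text
[ 0.50690328 -0.16178424  0.13420335] [-1.79509036e+02 -1.42581757e-01 -8.98069723e+01] [ 0.9074299   0.07188198 -1.11300939] 0.016273514162569266
[(np.float64(183.02216199088568), np.float64(189.721451303539)), (np.float64(322.38296156417545), np.float64(208.37884253363492))]
```

View pics/z_e.png

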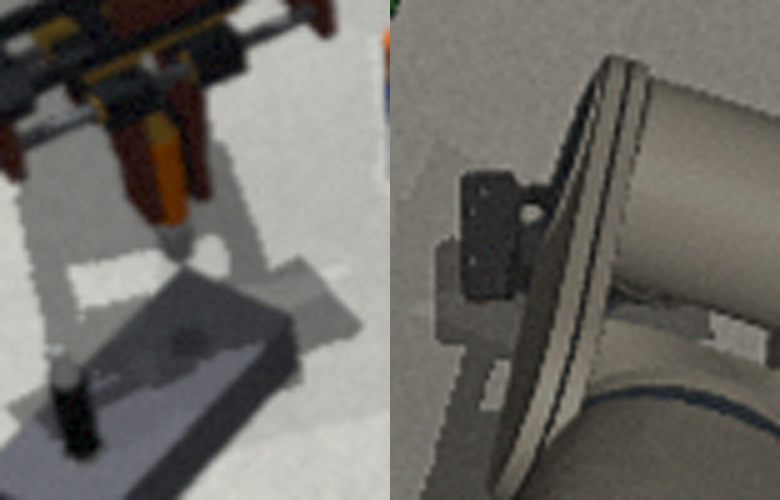

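In the scene crop the foot tip is at (180,255) and the empty hole at (188,340). I'm correcting y and lowering to just above the hole for another look.

>>> {"name": "play_rows", "arguments": {
  "moves": [
    [0,-3.5,-15,0,0,0,0],
    [0,0,-15,0,0,0,0],
    [0,0,-8,0,0,0,0],
    [0,0,0,0,0,0,0],
    [0,0,0,0,0,0,0]
  ]
}}

```text
time: 11.2
position: [0.509, -0.1652, 0.0963]
orientation: [-179.2, -0.3, -89.7]
ft_force: [0.3, 0.3, -1.1]
width: 0.0163
```

```bash
python3 look.py f "(150,150)" "(280,160)";python3 - <<'E'
from h import *
s=robot.sense()["position"]; print(proj("scene",s-[0,0,.038]), proj("scene",[s[0],s[1],.038]))
i=cv2.imread("pics/scene_f.png")[190:235,165:210]
cv2.imwrite("pics/zz_f.png",cv2.resize(np.clip(i*2.0,0,255).astype(np.uint8),None,fx=12,fy=12,interpolation=cv2.INTER_CUBIC))
E
```

```text
[ 0.50912716 -0.16523818  0.09653465] [-179.19017312   -0.25855472  -89.68698042] [-0.26671569  1.05671041 -1.48449605] 0.016416964401784542
[(np.float64(184.3934826297132), np.float64(202.09426330384363)), (np.float64(321.6589915218344), np.float64(208.47932791339917))]
(np.float64(186.5142042130671), np.float64(212.8558107273894)) (np.float64(187.61784195033476), np.float64(218.45619219247405))
```

View pics/zz_f.png

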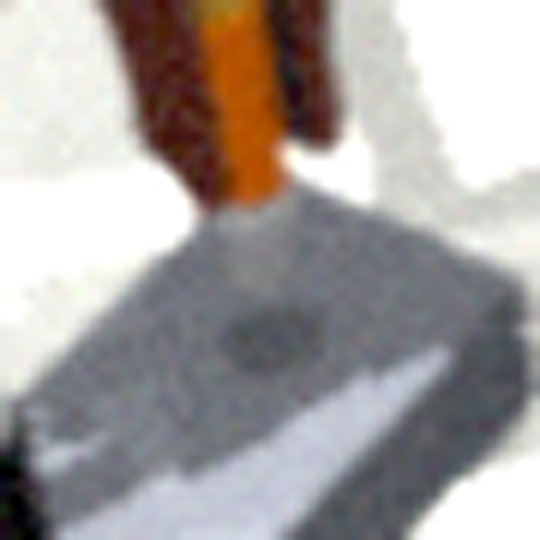

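The zoomed view (12x) shows the foot bottom at about (265,285) and the hole at (273,338). Extrapolated straight down, the foot lands about 2 mm too far in +x, which matches the TCP reading (0.509 against the planned 0.507). I'll correct that and insert.

>>> {"name": "play_rows", "arguments": {
  "moves": [
    [-2.2,0,-5,0,0.006,0,0],
    [0,0,-5,0,0,0,0],
    [0,0,0,0,0,0,0]
  ]
}}

```text
time: 11.6
position: [0.5074, -0.1656, 0.0869]
orientation: [-179.4, -0.3, -89.7]
ft_force: [-0.5, -0.0, -0.5]
width: 0.0164
```

>>> {"name": "play_rows", "arguments": {
  "moves": [
    [0,0,-4,0,0,0,0],
    [0,0,-4,0,0,0,0]
  ]
}}

```text
time: 11.8
position: [0.5078, -0.1657, 0.0788]
orientation: [-179.4, -0.3, -89.7]
ft_force: [-0.2, -0.2, -0.6]
width: 0.0165
```

Underside now at z ≈ 0.041, about to enter the hole.

>>> {"name": "play_rows", "arguments": {
  "moves": [
    [-0.5,0,-3,0,0,0,0],
    [0,0,-2,0,0,0,0]
  ]
}}

```text
time: 12.0
position: [0.5071, -0.1656, 0.073]
orientation: [-179.4, -0.3, -89.7]
ft_force: [0.6, -0.0, -0.9]
width: 0.0168
```

>>> {"name": "play_rows", "arguments": {
  "moves": [
    [0,0,-2,0,0,0,0],
    [0,0,-2,0,0,0,0]
  ]
}}

```text
time: 12.2
position: [0.507, -0.1656, 0.0685]
orientation: [-179.4, -0.3, -89.7]
ft_force: [-0.5, -0.2, -0.9]
width: 0.0165
```

>>> {"name": "play_rows", "arguments": {
  "moves": [
    [0,0,-2,0,0,0,0],
    [0,0,-2,0,0,0,0]
  ]
}}

```text
time: 12.4
position: [0.5071, -0.1656, 0.0641]
orientation: [-179.4, -0.3, -89.7]
ft_force: [0.3, -0.4, -1.8]
width: 0.0163
```

>>> {"name": "play_rows", "arguments": {
  "moves": [
    [0,0,-3,0,0,0,0],
    [0,0,-3,0,0,0,0]
  ]
}}

```text
time: 12.6
position: [0.5073, -0.1657, 0.0579]
orientation: [-179.4, -0.3, -89.7]
ft_force: [-0.2, -0.3, -1.3]
width: 0.0166
```

>>> {"name": "play_rows", "arguments": {
  "moves": [
    [0,0,-3,0,0,0,0],
    [0,0,-2,0,0,0,0]
  ]
}}

```text
time: 12.8
position: [0.5072, -0.1657, 0.0522]
orientation: [-179.4, -0.3, -89.7]
ft_force: [-0.2, 0.1, -1.4]
width: 0.0167
```

>>> {"name": "play_rows", "arguments": {
  "moves": [
    [0,0,-1.5,0,0,0,0],
    [0,0,-1.5,0,0,0,0]
  ]
}}

```text
time: 13.0
position: [0.5071, -0.1656, 0.0488]
orientation: [-179.4, -0.3, -89.7]
ft_force: [0.1, -0.6, -0.8]
width: 0.0165
```

>>> {"name": "play_rows", "arguments": {
  "moves": [
    [0,0,-1,0,0,0,0],
    [0,0,-0.5,0,0,0,0]
  ]
}}

```text
time: 13.2
position: [0.5073, -0.1658, 0.0482]
orientation: [-179.4, -0.3, -89.7]
ft_force: [-2.3, 0.4, 8.7]
width: 0.0161
```

>>> {"name": "play_rows", "arguments": {
  "moves": [
    [0,0,-1,0,0,0,0],
    [0,0,-0.5,0,0,0,0]
  ]
}}

```text
time: 13.4
position: [0.5072, -0.1658, 0.0483]
orientation: [-179.4, -0.3, -89.7]
ft_force: [-1.8, -0.1, 2.8]
width: 0.0166
```

The floor is felt at TCP z ≈ 0.0482 (0.0484 expected). Releasing with a small opening first.

>>> {"name": "play_rows", "arguments": {
  "moves": [
    [0,0,0,0,0,0,0.3],
    [0,0,0,0,0,0,0.35],
    [0,0,0,0,0,0,0.4],
    [0,0,0,0,0,0,0.4]
  ]
}}

```text
time: 13.8
position: [0.5079, -0.1661, 0.0488]
orientation: [-179.3, -0.3, -89.7]
ft_force: [-0.8, 0.3, 0.8]
width: 0.0346
```

>>> {"name": "play_rows", "arguments": {
  "moves": [
    [0,0,10,0,0,0,0.4],
    [0,0,20,0,0,0,0.4],
    [0,0,30,0,0,0,0.4],
    [0,0,30,0,0,0,0.4],
    [0,0,30,0,0,0,0.4],
    [0,0,30,0,0,0,0.4]
  ]
}}

```text
time: 14.4
position: [0.5041, -0.1647, 0.2022]
orientation: [-179.8, -0.2, -89.7]
ft_force: [0.7, 0.1, 0.3]
width: 0.0352
```

>>> {"name": "play_rows", "arguments": {
  "moves": [
    [-15,-40,10,0,0,0,0.4],
    [-15,-40,10,0,0,0,0.4],
    [-15,-40,10,0,0,0,0.4],
    [-15,-40,0,0,0,0,0.4],
    [-15,-40,0,0,0,0,0.4],
    [0,-40,0,0,0,0,0.4],
    [0,-30,0,0,0,0,0.4],
    [0,0,0,0,0,0,0.4]
  ]
}}

```text
time: 15.2
position: [0.4277, -0.4449, 0.2468]
orientation: [-179.0, -0.7, -89.4]
ft_force: [0.9, -0.2, -0.3]
width: 0.035
```

```bash
python3 look.py g "(150,170)" "(290,165)"; python3 look.py g2 "(245,80)" "(185,170)"
```

```text
[ 0.42776996 -0.44175681  0.24636547] [-179.04757479   -0.61469461  -89.33389106] [ 0.22288813 -0.48609395 -0.10452895] 0.035486413310656766
[(np.float64(33.30882041779759), np.float64(186.82268091723367)), (np.float64(440.57095019221765), np.float64(235.61460505169097))]
[ 0.42810665 -0.44035805  0.24613725] [-179.07041732   -0.58824687  -89.22216939] [ 0.25720728 -0.27756178  0.15365699] 0.035432629653047346
[(np.float64(34.10846868605174), np.float64(186.7046268071743)), (np.float64(439.96462261607417), np.float64(235.4845376707904))]
```

View pics/z_g.png

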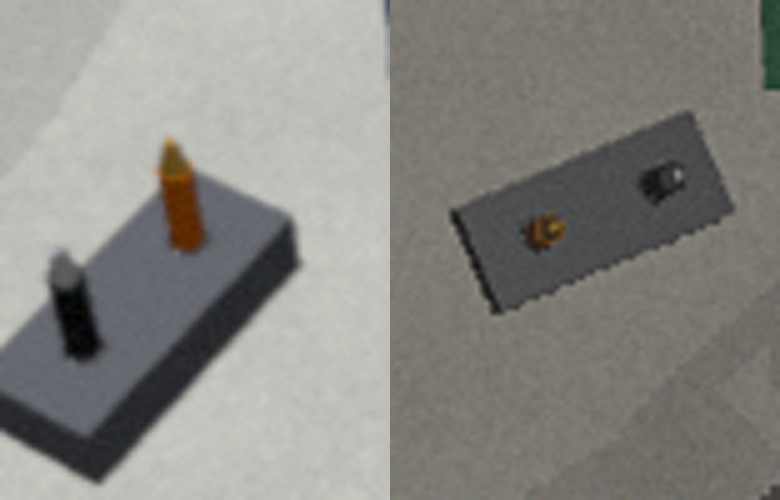

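View pics/z_g2.png

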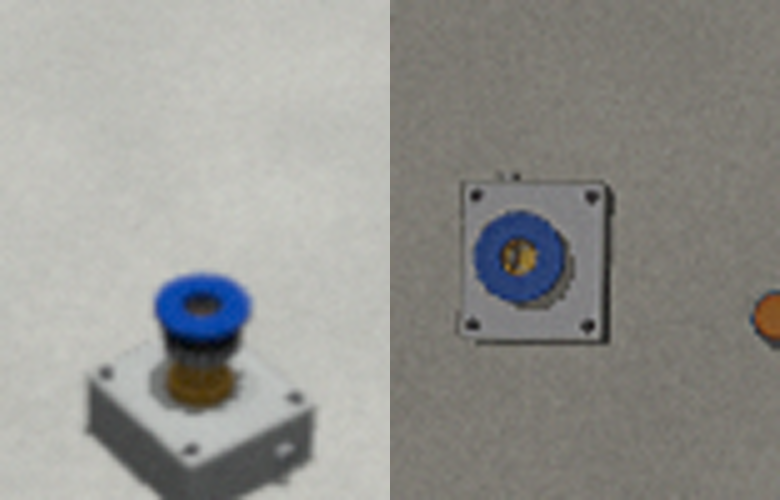

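View pics/scene_g.png

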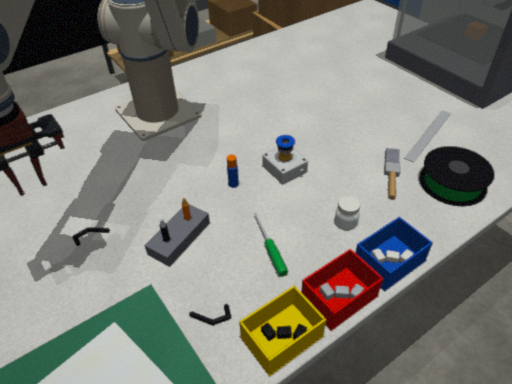

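The orange nozzle (scene (186,210)) stands upright at the same height and lean in the image as the spare (165,230). The collar is up at (285,143), the coupling is empty, and the other things haven't moved. Handing in.

```bash
python3 -c "
from plant import robot
print(robot.job_done())"
```

```text
the job is handed in; nothing more can be done
None
```

The orange nozzle is out of the coupling and standing upright, fully home, in the rack's empty hole. I handed the job in at about 15.5 s.

- **Collar:** I felt it at about z = 0.106 m and pushed it down to its stop. Force rose from about 6 N to 20 N there, the highest I read, under the 30 N limit.
- **Drawing the nozzle:** I gripped the shank with the collar still held down and lifted straight up, with at most about 6.5 N of drag. In the pictures afterwards the collar is back up in its starting position.
- **Placing:** The nozzle met the hole's floor within about 0.2 mm of the expected height, at about 9 N. I then opened the fingers and backed clear.
- **Last checks:** Both views show the nozzle upright and level with the spare. The coupling is empty, the other things look undisturbed, and the robot touches nothing.
- **Disagreements:**
  - The two cameras differed by 2–6 mm on absolute positions, so I relied on the coupling-to-hole distance, where they agreed within 2 mm.
  - At the first squeeze of 8 N the fingers stuck on the collar at 20 mm, so I raised it to 20 N to close on the shank. The force dipped to about 8 N during that grip, with the collar still held down.

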